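# Set the friction hinge of the thermoshaker hood

## Task

The glass hood of the small thermoshaker no longer stays up, because the friction brake on its hinge has worked slack. Turn the clamping lever on the brake clockwise (seen from above) by feel, until it takes about one and a half times the push that it takes while slack and no more (at 1.8 times the lining is crushed). Then raise the hood by its pull tongue to about half open (45 degrees), make sure that the hinge carries it, and let go: it must stay up on its own. Never let the hood drop, and leave the bottle, the tube and the timer where they are.

Things in the scene. Friction and masses are not known exactly. Their poses are not given: they have to be found in the camera images.
- shaker: fixed bench thermoshaker, white housing 170 mm deep (x) x 210 wide (y) x 66 high; origin under its centre, x axis from front panel to rear, y to its left, z up. A hood of glass panes in an aluminium frame (147 deep, 196 wide, top 133 mm above the worktop) is hinged along its rear edge, with its friction brake on the right flank (-y). A 330 mm high water bath stands behind to the left
- hood (a joint): hood angle, rad: 0 shut, grows as the front edge rises, 1.30 stop; half open (45 degrees) = 0.79. Hood 0.6 to 0.8 kg, centre of mass about half-way along its depth: 2.5 to 3.3 N at the tongue when the brake is slack. The bare hinge has almost no friction, so the hood drops at once if let go then. Each N of pad force adds 0.010 N m of friction against motion either way
- hood_grip (a point): centre of the round nose (18 mm diameter, axis parallel to the hinge) of the black pull tongue in the middle of the hood's front; tongue 34 mm long, 12 thick, 18 wide. Shut: 185 mm in front of the hinge axis, 36 above it, 114 above the worktop, 34 in front of the pane. Free all round; can be pinched across its 18 mm flat sides and turns between the fingers as the hood swings
- hood_hinge (a point): point on the hinge axis (the shaker's y axis direction), half-way along the rear edge, 78 mm above the worktop and 78 mm behind the housing's centre
- lever_ball (a point): centre of the black ball knob (23 mm diameter) on the end of the steel clamping lever on top of the brake; moves on a horizontal circle of 58 mm radius about the pivot, 161 mm above the worktop. At first it points 0 to 1.75 rad clockwise from the shaker's +x (rear to right). The lever has been re-indexed on its stud, so its direction does not tell how tight the brake is
- lever_pivot (a point): lever's vertical axis at ball height, 78 mm behind and 119 right of the housing's centre. Clockwise from above tightens; it stays where left. Slack, it turns against 0.32 N m (5.5 N at the ball; standing still after a slow turn about 0.2 N m stays felt); after 0.1 to 1.15 rad the pad meets the drum, then each 0.1 rad more adds 14 N of pad force and 0.07 N m. Its stop lies beyond crushing
- brake_pad: lined pad 30 x 16 mm in the brake bracket under the lever, pressed down by the lever through disc springs on the 40 mm drum of the hinge shaft; origin at the middle of its lining. About 23 N of pad force holds the heaviest hood at 45 degrees; above 50 N (lever torque 0.57 N m) the lining is crushed
- bottle_mid (a point): middle of a white-labelled round reagent bottle with a screw cap, 56 mm in diameter, 104 mm high, standing loose to the left of the shaker; the point is 52 mm above the worktop
- tube_mid (a point): middle of a capped 50 ml tube, 33 mm in diameter, 114 mm high, standing loose to the left of the shaker; the point is 57 mm above the worktop
- timer: digital bench timer, 66 x 66 x 21 mm, lying loose to the right of and in front of the shaker; origin at the middle of its underside

How it is judged:
By the outcome, as a careful person would: the job done as asked, in the order asked, and still so for the second after the job is handed in, with the robot touching nothing.
It also fails if it takes over 72 s, if anything falls off the work surface, if the arm or the gripper's body presses on something with over 40 N, if the wrist force passes 120 N, or if a joint passes its speed limit or range.

## Robot

A 6-joint arm with a two-finger parallel gripper is mounted at the origin on a cart in front of the work surface, level with it; the furniture and walls round the work are solid. World frame = base frame: x ahead of the robot, y to its left, z up, the work surface at z = 0. Lengths are in m, angles in rad, forces in N, time in s.
With the tool pointing down it reaches from about 0.225 to 0.875 m from the base axis. Payload 3.4 kg.
Tool frame: the origin (TCP) lies on the centre line of the jaws, within the pads' length; the fingertips stand 17 mm ahead of it and the grasp point (between the pads) lies 2 mm behind it; z points along the fingers, y is the line along which they close (so a half turn about z gives the same grasp; the last joint's range is limited). The gripper opens to 85 mm and grips with 20 to 120 N. Pads are 22 mm wide; open, the fingers measure 114 mm over their backs; the gripper's body (76 mm by 85 mm) begins 54 mm behind the grasp point. The pads swing forward as they close: fully open they stand 13 mm farther back than shut.
Start: joints at [-1.302, 0.276, 1.505, -0, 1.361, -0.121], TCP at [0.219, -0.532, 0.248] pointing down, gripper open.
Joint ranges: [-2.89, 2.89], [-0.75, 2.08], [0.22, 2.7], [-1.18, 4.32], [0.11, 2.71], [-2.7, 2.7]. Speed limits (rad/s): [2.57, 2.57, 3.14, 3.14, 3.14, 3.14].

## Interface

Orientations are given as a unit quaternion [w, x, y, z].
In Python, from rig import manip gives the robot as it stands.
- The arm moves only by the tool move_arm, never from a script. Its argument "steps" is one flat list of numbers, 7 for each row, row after row: the turn, a rotation vector about the world's x, y, z normalised to -1 to 1, where 1 is 360 degrees, then the shift along the world's x, y, z normalised to -1 to 1, where 1 is 1 m, then the opening, from -1 (shut) to 1 (fully open). A call has exactly 10 rows; each row is the pose to reach, as a shift and turn from the pose commanded when the call began, turning the shorter way round; what a row does not reach only later rows make up. A row lasts 1/10 s, in which the tool goes at most 50 mm and 8.59 degrees, less where a joint would pass 70% of its speed; a pose out of reach is approached as far as the arm can. A call with a number of a shift or a turn outside -1 to 1 is refused whole. A call with a gripper value outside its range is refused whole. The fingers move at their own pace and stop on an object; "squeeze" is the grip in N (left out, the last holds). Time passes only in rows, so rows that repeat a pose let the fingers close, or fill a call up. It gives the time, the measured TCP pose, the force, the opening and the grip force at its end, in the units of the state.
- manip.get_state(): the state, without advancing time (a new reading comes with each control period).
- manip.get_image(name): name is "scene" or "top" or "wrist"; returns a dict with "pixels" (400x640x3 uint8, blue, green, red), "fx", "fy", "cx", "cy" (pixels), "R" (3x3) and "t" (3): a world point X has camera coordinates R X + t. Camera axes: x right, y down, z forward; pixel columns grow to the right and rows downward; lengths in m; the calibration is good to about 2 mm. A picture is of the moment at which its call begins. There is no depth.
- manip.sign_off(): hands the job in; it is judged then, once.
The state is a dict: "clock": time; "qpos": joint angles; "qd": joint speeds; "effort": joint torques, N m; "position": TCP position; "ee_rot": TCP orientation; "contact_force": force on the tool from outside, world axes, zero at the start; "moment": the same for the moment, N m; "width": finger opening in m; "gripper_force": force on a finger pad.
Only numpy, scipy, OpenCV 4.12 (cv2) and the standard library are available. Lean on these libraries where they do the work, as an engineer would, in place of code of your own. Each camera call takes 0.05 s, during which the arm holds its last target. There are 200 camera calls.

## Working session

There is one attempt and no reset: what is moved stays moved. The work goes in short steps, Python scripts to look and compute and a tool call to move; the robot and the scene stay as the last step left them, time stands still between calls to the robot, and variables do not carry over. Pictures are saved under pics/ and viewed, at most 10 in all, crops included, and the job is handed in when it is done.

Besides the shell and the picture viewer there is one more tool, called after "Call:" as a command line: name --argument value ..., lists and objects as JSON in quotes. move_arm: Moves the arm, as the interface text tells. Scaled input: -1 to 1 covers 1 m each way for a shift and 360 degrees each way for a turn. Its arguments: {"type":"object","properties":{"steps":{"type":"array"},"squeeze":{"type":"number"}},"required":["steps"]}

```bash
mkdir -p pics; python3 - <<'E'
from rig import manip
import cv2,pickle
for n in("scene","top"):
    d=manip.get_image(n); pickle.dump(d,open(n+".pkl","wb")); cv2.imwrite(f"pics/{n}0.png",d["pixels"]); print(n,d["fx"],d["cx"],d["cy"],d["R"],d["t"])
print(manip.get_state())
E
```

```text
scene 366.23114839200343 323.23965150904104 196.6541308225296 [[-0.79198339 -0.61044138 -0.01111933]
 [-0.26529242  0.36047787 -0.89424585]
 [ 0.54989294 -0.70527798 -0.44743795]] [0.41209705 0.25851264 0.71781236]
top 413.5111693465765 311.0078355858493 201.31781402210595 [[ 1.00204557e-02 -9.99949449e-01  8.30333870e-04]
 [-9.89381896e-01 -1.00349568e-02 -1.44992285e-01]
 [ 1.44993288e-01  6.31371474e-04 -9.89432437e-01]] [-0.04468277  0.59102076  1.05295765]
{'clock': 0.1, 'qpos': array([-1.30198008e+00,  2.76533704e-01,  1.50599042e+00,  3.49314506e-05,
        1.36071285e+00, -1.21017432e-01]), 'qd': array([ 1.83704431e-03,  4.94873000e-04, -3.37192700e-03, -3.21416834e-04,
       -2.61564713e-05,  2.96557259e-03]), 'effort': array([ 8.36560430e-04, -4.17701089e+01, -2.46404743e+01, -2.37063796e-04,
        5.75744722e-03, -4.72191800e-06]), 'position': array([ 0.21839968, -0.53143564,  0.24753151]), 'ee_rot': array([-8.21175758e-04,  9.81064156e-01,  1.93681298e-01, -4.36696567e-05]), 'contact_force': array([-0.66082369, -0.18694462,  0.18583236]), 'moment': array([ 0.06141915, -0.0034482 ,  0.05128359]), 'gripper_force': 0.0, 'width': 0.08563151416478798}
```

View pics/scene0.png

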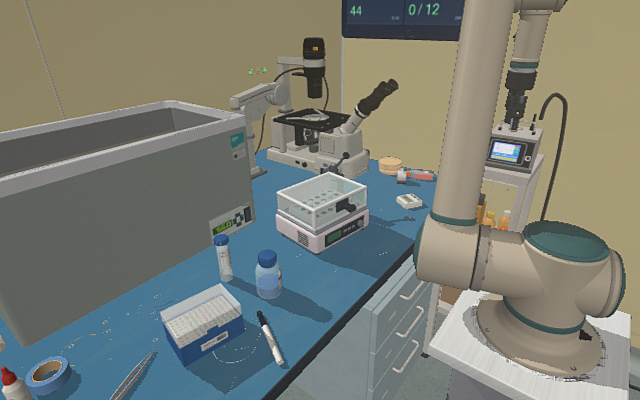

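View pics/top0.png

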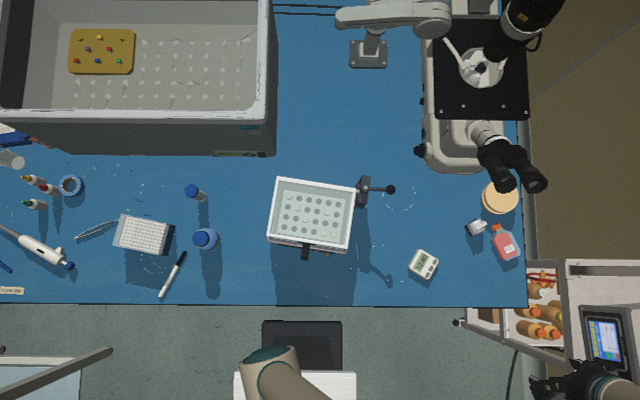

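The scene view shows the shaker at the middle. The top view shows the hood outline at about (276,178)-(355,250), the ball at (391,189), the pivot at about (364,188) and the tongue at (305,253). I'll zoom in on these.

```bash
cat > h.py <<'E'
import numpy as np,cv2,pickle
def ray(d,u,v,z):
    R=np.array(d["R"]);t=np.array(d["t"]);c=-R.T@t
    r=R.T@np.array([(u-d["cx"])/d["fx"],(v-d["cy"])/d["fy"],1]);return c+r*(z-c[2])/r[2]
def proj(d,X):
    p=np.array(d["R"])@np.array(X)+np.array(d["t"]);return np.array([d["fx"]*p[0]/p[2]+d["cx"],d["fy"]*p[1]/p[2]+d["cy"]])
def load(n): return pickle.load(open(n+".pkl","rb"))
E
python3 - <<'E'
from h import *
d=load("top"); p=d["pixels"]
c=p[165:285,260:420]; cv2.imwrite("pics/topz.png",cv2.resize(c,None,fx=5,fy=5,interpolation=cv2.INTER_CUBIC))
m=(p.max(2)<50).astype(np.uint8)
n,l,s,ce=cv2.connectedComponentsWithStats(m)
for i in range(1,n):
    x,y=ce[i]
    if 260<x<420 and 165<y<285 and s[i,4]>15: print(s[i],ce[i],ray(d,x,y,.161),ray(d,x,y,.114))
E
```

```text
[385 185  10   9  57] [390.14035088 189.28070175] [ 0.60493396 -0.22627367  0.161     ] [ 0.61331771 -0.23535989  0.114     ]
[356 203   9   5  27] [359.55555556 204.59259259] [ 0.5675145 -0.1534382  0.161    ] [ 0.57407869 -0.15898271  0.114     ]
[299 242  16  18 119] [305.15966387 250.1512605 ] [ 0.45941879 -0.02636622  0.161     ] [ 0.46072671 -0.02573173  0.114     ]
```

View pics/topz.png

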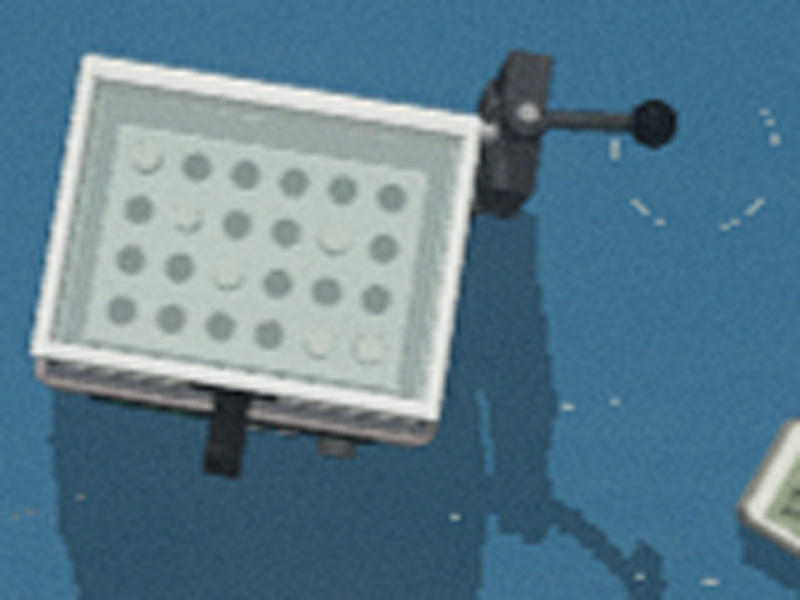

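The crop shows the hood top corners at (88,57), (480,120), (437,415) and (35,352). The ball is at (654,123), the pivot nut at (527,116) and the tongue tip at (222,474).

```bash
python3 - <<'E'
from h import *
d=load("top"); f=lambda u,v,z: ray(d,(u+.5)/5-.5+260,(v+.5)/5-.5+165,z)[:2]
C=[f(*q,.133) for q in((88,57),(480,120),(437,415),(35,352))]
for i in range(4): e=C[(i+1)%4]-C[i]; print(C[i],np.linalg.norm(e),np.degrees(np.arctan2(e[1],e[0])))
x1=(C[0]+C[1]-C[2]-C[3]);y1=(C[0]-C[1]+C[3]-C[2])
a=np.arctan2(x1[1],x1[0]);b=np.arctan2(-y1[0],y1[1]); yaw=(a*147+b*196)/343; print("yaw",np.degrees([a,b]),yaw)
X=np.array([np.cos(yaw),np.sin(yaw)]);Y=np.array([-X[1],X[0]])
mid=np.mean(C,0)
ball=f(654,123,.161);piv=f(527,116,.161);tip=f(222,474,.114)
print("mid",mid,"ball",ball,"piv",piv,"tip",tip)
# hood centre relative shaker: hinge axis x=78 ; pane front at -(185-34)=-151 from hinge -> -73 ; rear +74 -> centre ~0
o=mid-X*0.0005
hp=o+X*.078; pv=hp-Y*.119; g=hp-X*.185
print("org",o,"hinge",hp,"pivot",pv,"grip",g)
r=ball-pv;print("radius",np.linalg.norm(r),"cw angle",yaw-np.arctan2(r[1],r[0]))
s=load("scene")
for n,P in(("ball",[*ball,.161]),("grip",[*g,.114]),("pv",[*pv,.161])): print(n,proj(s,P),proj(d,P))
E
```

```text
[0.64018176 0.04476488] 0.19436208087768583 -98.70713069464105
[ 0.61075848 -0.14735719] 0.14507675877459852 171.52750771528753
[ 0.46726499 -0.12598237] 0.19508621090133282 81.70177186056753
[0.49542092 0.06706134] 0.1464678547728688 -8.756045590249478
yaw [-8.61494542 -8.50229926] -0.14923570743646825
mid [ 0.55340654 -0.04037833] ball [ 0.60513465 -0.22689333] piv [ 0.60789591 -0.16664601] tip [ 0.43839684 -0.02318628]
org [ 0.5529121  -0.04030399] hinge [ 0.63004513 -0.05190122] pivot [ 0.61235192 -0.16957853] grip [ 0.4471014  -0.02439498]
radius 0.057767417944555616 cw angle 1.5468246523117213
ball [345.61299346 155.5493219 ] [390.4 189.2]
grip [351.44908506 208.13973058] [304.54199498 255.78850111]
pv [332.82724647 160.41904786] [366.21775705 185.9654284 ]
```

Call:
move_arm --steps '[0,0,0.02,0.04,0.03,0,0.03,0,0,0.04,0.08,0.06,0,0.03,0,0,0.06,0.12,0.09,0,0.03,0,0,0.08,0.16,0.12,0,0.03,0,0,0.1,0.2,0.15,0,0.03,0,0,0.12,0.24,0.18,0,0.03,0,0,0.14,0.28,0.21,0,0.03,0,0,0.155,0.32,0.25,0,0.03,0,0,0.168,0.36,0.28,0,0.03,0,0,0.168,0.387,0.3045,0,0.03]' --squeeze 20

```text
clock: 1.1
position: [0.6072, -0.2254, 0.2477]
ee_rot: [-0.0, 0.749, 0.662, 0.0]
contact_force: [0.1, -1.1, 0.7]
width: 0.0437
gripper_force: 0.0
```

```bash
python3 - <<'E'
from h import *
from rig import manip
d=manip.get_image("wrist");pickle.dump(d,open("w1.pkl","wb"));cv2.imwrite("pics/w1.png",d["pixels"])
s=manip.get_state();print(s)
for P in([.6051,-.2269,.161],[.6124,-.1696,.161]):print(proj(d,P))
E
```

```text
{'clock': 1.15, 'qpos': array([-0.45634962,  0.38933503,  1.33616563,  0.00762529,  1.41373284,
       -0.33711137]), 'qd': array([-0.06053537, -0.02876539,  0.05814555, -0.04306703,  0.00412044,
       -0.1047086 ]), 'effort': array([ -6.53438732, -51.8779242 , -22.88271904,  -2.0801805 ,
         1.02071151,   0.15421266]), 'position': array([ 0.61216997, -0.22029368,  0.24732004]), 'ee_rot': array([-3.35711182e-04,  7.48369501e-01,  6.63270316e-01,  3.93249040e-03]), 'contact_force': array([3.78450106, 2.54307467, 0.29879438]), 'moment': array([ 0.06287618, -0.16519233,  0.02631997]), 'gripper_force': 0.0, 'width': 0.04411874691860157}
[321.0903183  217.09631613]
[321.18989904 144.860706  ]
```

View pics/w1.png

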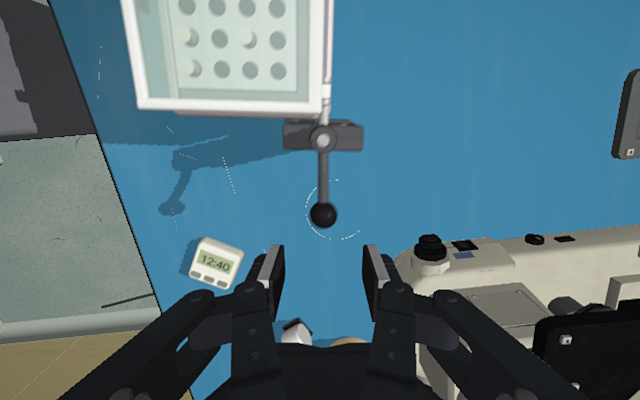

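The wrist view shows the ball at (323,215), 2 px from the prediction, with the nut at (323,140). The fingers straddle it correctly, so I'll go down.

Call:
move_arm --steps '[0,0,0,0,0,-0.015,0.03,0,0,0,0,0,-0.03,0.03,0,0,0,0,0,-0.045,0.03,0,0,0,0,0,-0.06,0.03,0,0,0,0,0,-0.075,0.03,0,0,0,0,0,-0.087,0.03,0,0,0,0,0,-0.087,0.03,0,0,0,0,0,-0.087,0.03,0,0,0,0,0,-0.087,-0.2,0,0,0,0,0,-0.087,-0.25]'

```text
clock: 2.15
position: [0.606, -0.2277, 0.1623]
ee_rot: [0.001, 0.75, 0.661, 0.0]
contact_force: [0.3, -0.2, -0.7]
width: 0.0325
gripper_force: 0.0
```

```bash
python3 - <<'E'
from h import *
from rig import manip
d=manip.get_image("wrist");pickle.dump(d,open("w2.pkl","wb"));cv2.imwrite("pics/w2.png",d["pixels"][100:400,120:520])
for i in range(4):
  s=manip.get_state();print(s['position'],s['contact_force'],s['moment'],s['width'],s['gripper_force'])
E
```

```text
[ 0.60588294 -0.22758208  0.16219762] [-0.42833018  0.41231318 -0.20446965] [ 0.04364898  0.03822739 -0.03193757] 0.032028426054026726 0.0
[ 0.60588294 -0.22758208  0.16219762] [-0.42833018  0.41231318 -0.20446965] [ 0.04364898  0.03822739 -0.03193757] 0.032028426054026726 0.0
[ 0.60588294 -0.22758208  0.16219762] [-0.42833018  0.41231318 -0.20446965] [ 0.04364898  0.03822739 -0.03193757] 0.032028426054026726 0.0
[ 0.60588294 -0.22758208  0.16219762] [-0.42833018  0.41231318 -0.20446965] [ 0.04364898  0.03822739 -0.03193757] 0.032028426054026726 0.0
```

View pics/w2.png

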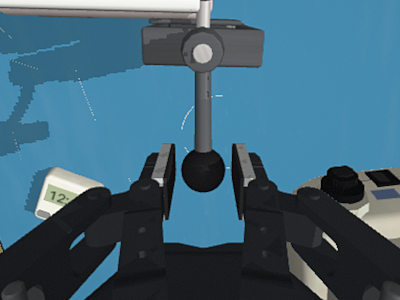

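The crop shows the ball at (203,170), centred between the pads with the rod between the fingers. Next I'll work out chord shifts for 0.15 rad steps about the pivot.

```bash
python3 - <<'E'
import numpy as np
P=np.array([.6124,-.1696]);p=np.array([.606,-.2275])
for k in range(1,12):
    a=-1.681-.15*k; q=P+.058*np.array([np.cos(a),np.sin(a)]); print(k,round(a,3),np.round(q-p,4)*1e3,np.round((q-p)/10,5)*1e3); p=q
E
```

```text
1 -1.831 [-8.5  1.9] [-0.85  0.19]
2 -1.981 [-8.2  2.9] [-0.82  0.29]
3 -2.131 [-7.7  4.1] [-0.77  0.41]
4 -2.281 [-7.   5.2] [-0.7   0.52]
5 -2.431 [-6.1  6.1] [-0.61  0.61]
6 -2.581 [-5.2  7. ] [-0.52  0.7 ]
7 -2.731 [-4.1  7.7] [-0.41  0.77]
8 -2.881 [-2.9  8.2] [-0.29  0.82]
9 -3.031 [-1.6  8.5] [-0.16  0.85]
10 -3.181 [-0.3  8.7] [-0.03  0.87]
11 -3.331 [1.  8.6] [0.1  0.86]
```

Call:
move_arm --steps '[0,0,-0.0024,-0.0009,0.0001,0,-0.38,0,0,-0.0048,-0.0017,0.0002,0,-0.38,0,0,-0.0072,-0.0026,0.0003,0,-0.38,0,0,-0.0096,-0.0034,0.0005,0,-0.38,0,0,-0.012,-0.0043,0.0006,0,-0.38,0,0,-0.0143,-0.0052,0.0008,0,-0.38,0,0,-0.0167,-0.006,0.001,0,-0.38,0,0,-0.0191,-0.0069,0.0012,0,-0.38,0,0,-0.0215,-0.0077,0.0014,0,-0.38,0,0,-0.0239,-0.0086,0.0016,0,-0.38]'

```text
clock: 3.2
position: [0.5987, -0.2258, 0.1617]
ee_rot: [0.001, 0.798, 0.603, 0.002]
contact_force: [5.6, 0.8, -0.9]
width: 0.0267
gripper_force: 2.4
```

Call:
move_arm --steps '[0,0,-0.0024,-0.0008,0.0003,0,-0.38,0,0,-0.0048,-0.0016,0.0006,0,-0.38,0,0,-0.0072,-0.0025,0.0009,0,-0.38,0,0,-0.0096,-0.0033,0.0012,0,-0.38,0,0,-0.012,-0.0041,0.0015,0,-0.38,0,0,-0.0143,-0.0049,0.0018,0,-0.38,0,0,-0.0167,-0.0057,0.0021,0,-0.38,0,0,-0.0191,-0.0066,0.0024,0,-0.38,0,0,-0.0215,-0.0074,0.0027,0,-0.38,0,0,-0.0239,-0.0082,0.003,0,-0.38]'

```text
clock: 4.2
position: [0.5908, -0.2231, 0.1618]
ee_rot: [0.002, 0.841, 0.541, 0.002]
contact_force: [6.1, 0.4, -0.6]
width: 0.0267
gripper_force: 2.6
```

Call:
move_arm --steps '[0,0,-0.0024,-0.0008,0.0004,0,-0.38,0,0,-0.0048,-0.0015,0.0008,0,-0.38,0,0,-0.0072,-0.0023,0.0012,0,-0.38,0,0,-0.0096,-0.0031,0.0016,0,-0.38,0,0,-0.012,-0.0039,0.002,0,-0.38,0,0,-0.0143,-0.0046,0.0024,0,-0.38,0,0,-0.0167,-0.0054,0.0028,0,-0.38,0,0,-0.0191,-0.0062,0.0033,0,-0.38,0,0,-0.0215,-0.0069,0.0037,0,-0.38,0,0,-0.0239,-0.0077,0.0041,0,-0.38]'

```text
clock: 5.2
position: [0.5837, -0.2194, 0.1618]
ee_rot: [0.002, 0.879, 0.477, 0.002]
contact_force: [6.8, -0.8, -1.8]
width: 0.0266
gripper_force: 3.1
```

Call:
move_arm --steps '[0,0,-0.0024,-0.0007,0.0005,0,-0.38,0,0,-0.0048,-0.0014,0.001,0,-0.38,0,0,-0.0072,-0.0021,0.0015,0,-0.38,0,0,-0.0096,-0.0028,0.002,0,-0.38,0,0,-0.012,-0.0035,0.0026,0,-0.38,0,0,-0.0143,-0.0042,0.0031,0,-0.38,0,0,-0.0167,-0.0049,0.0036,0,-0.38,0,0,-0.0191,-0.0056,0.0042,0,-0.38,0,0,-0.0215,-0.0063,0.0047,0,-0.38,0,0,-0.0239,-0.007,0.0052,0,-0.38]'

```text
clock: 6.2
position: [0.5772, -0.2149, 0.1618]
ee_rot: [0.003, 0.912, 0.409, 0.003]
contact_force: [7.8, -2.3, -3.9]
width: 0.0268
gripper_force: 3.7
```

```bash
cat > st.py <<'E'
from h import *
from rig import manip
F=[];
for i in range(4):
  manip.get_image("wrist"); s=manip.get_state();r=s['position'][:2]-[.6124,-.1696];f=s['contact_force']
  print(s['clock'],np.round(s['position'],4),np.round(f,2),'ang',round(np.arctan2(r[1],r[0]),4),'T',round(r[0]*f[1]-r[1]*f[0],3),'g',round(s['gripper_force'],2))
E
python3 st.py
```

```text
6.25 [ 0.5771 -0.2148  0.1618] [ 7.91 -2.13 -2.86] ang -2.2338 T 0.433 g 3.64
6.3 [ 0.5771 -0.2148  0.1618] [ 7.9  -1.26 -2.3 ] ang -2.2341 T 0.402 g 3.51
6.35 [ 0.5771 -0.2148  0.1618] [ 7.37 -2.13 -3.32] ang -2.2336 T 0.409 g 3.49
6.4 [ 0.5771 -0.2148  0.1618] [ 6.81 -2.5  -2.88] ang -2.2344 T 0.396 g 3.48
```

Call:
move_arm --steps '[0,0,0,0,0,0,-0.38,0,0,0,0,0,0,-0.38,0,0,0,0,0,0,-0.38,0,0,0,0,0,0,-0.38,0,0,-0.0013,-0.0004,0.0003,0,-0.38,0,0,-0.0026,-0.0008,0.0006,0,-0.38,0,0,-0.004,-0.0011,0.001,0,-0.38,0,0,-0.0053,-0.0015,0.0013,0,-0.38,0,0,-0.0066,-0.0018,0.0016,0,-0.38,0,0,-0.008,-0.0022,0.0019,0,-0.38]'

```text
clock: 7.4
position: [0.5752, -0.2132, 0.1618]
ee_rot: [0.003, 0.922, 0.386, 0.003]
contact_force: [8.5, -3.5, -2.9]
width: 0.0263
gripper_force: 3.8
```

```bash
python3 st.py
```

```text
7.45 [ 0.5752 -0.2131  0.1618] [ 8.67 -2.14 -3.66] ang -2.2781 T 0.457 g 3.82
7.5 [ 0.5752 -0.2131  0.1618] [ 7.79 -2.59 -4.15] ang -2.2783 T 0.435 g 3.74
7.55 [ 0.5752 -0.2131  0.1618] [ 7.57 -1.61 -3.27] ang -2.2782 T 0.39 g 3.73
7.6 [ 0.5752 -0.2131  0.1618] [ 9.77 -1.93 -3.91] ang -2.278 T 0.497 g 3.73
```

Call:
move_arm --steps '[0,0,0,0,0,0,0.03,0,0,0,0,0,0,0.03,0,0,0,0,0,0,0.03,0,0,0,0,0,0.02,0.03,0,0,0,0,0,0.05,0.03,0,0,0,0,0,0.085,0.03,0,0,-0.02,-0.02,0.03,0.089,0.03,0,0,-0.04,-0.05,0.075,0.089,0.03,0,0,-0.06,-0.08,0.12,0.089,0.03,0,0,-0.08,-0.105,0.155,0.089,0.03]'

```text
clock: 8.6
position: [0.4657, -0.0562, 0.2502]
ee_rot: [-0.0, 0.99, 0.142, -0.0]
contact_force: [0.6, -0.3, 0.2]
width: 0.0442
gripper_force: 0.0
```

Call:
move_arm --steps '[0,0,-0.02,-0.01,0.015,0,0.03,0,0,-0.04,-0.02,0.032,0,0.03,0,0,-0.06,-0.02,0.032,0,0.03,0,0,-0.07,-0.02,0.032,0,0.03,0,0,-0.07,-0.02,0.032,0,0.03,0,0,-0.07,-0.02,0.032,-0.02,0.03,0,0,-0.07,-0.02,0.032,-0.04,0.03,0,0,-0.07,-0.02,0.032,-0.06,0.03,0,0,-0.07,-0.02,0.032,-0.07,0.03,0,0,-0.07,-0.02,0.032,-0.07,0.03]'

```text
clock: 9.6
position: [0.4464, -0.0255, 0.1791]
ee_rot: [-0.0, 0.997, -0.074, -0.002]
contact_force: [-0.7, 0.4, -0.1]
width: 0.0438
gripper_force: 0.0
```

```bash
python3 - <<'E'
from h import *
from rig import manip
d=manip.get_image("wrist");cv2.imwrite("pics/w3.png",d["pixels"]);t=manip.get_image("top");s=manip.get_state();print(s['position'],s['ee_rot'],s['contact_force'],s['moment'])
print(proj(d,[.4471,-.0244,.114]))
p=t["pixels"];m=(p.max(2)<50).astype(np.uint8);n,l,st,ce=cv2.connectedComponentsWithStats(m)
for i in range(1,n):
    x,y=ce[i]
    if 360<x<400 and 175<y<240 and st[i,4]>15:
        b=ray(t,x,y,.161);print(st[i],ce[i],b,np.arctan2(b[1]+.1696,b[0]-.6124))
E
```

```text
[ 0.44784837 -0.02571019  0.18077813] [ 9.67600948e-05  9.97273616e-01 -7.37920218e-02  2.50948914e-04] [ 0.38044718  0.4440852  -0.55707158] [-0.01432713  0.01218071  0.03400057]
[321.38551155 224.10420799]
[381 197   9   9  57] [385.35087719 201.05263158] [ 0.57657783 -0.21445436  0.161     ] -2.244703176736875
```

View pics/w3.png

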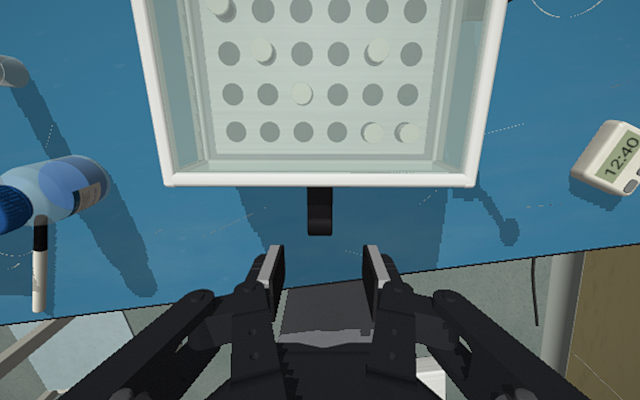

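The wrist view shows the tongue at (319,188-235), centred between the pads, and its nose matches the prediction of (321,224). The top view confirms that the lever stayed where I left it. I'll go down and pinch.

Call:
move_arm --steps '[0,0,0,0,0,-0.02,0.03,0,0,0,0,0,-0.04,0.03,0,0,0,0,0,-0.055,0.03,0,0,0,0,0,-0.068,0.03,0,0,0,0,0,-0.068,0.03,0,0,0,0,0,-0.068,-0.4,0,0,0,0,0,-0.068,-0.7,0,0,0,0,0,-0.068,-0.7,0,0,0,0,0,-0.068,-0.7,0,0,0,0,0,-0.068,-0.7]' --squeeze 30

```text
clock: 10.7
position: [0.4488, -0.0233, 0.1137]
ee_rot: [-0.002, 0.997, -0.075, 0.002]
contact_force: [0.7, 8.1, 0.6]
width: 0.0176
gripper_force: 32.3
```

```bash
python3 - <<'E'
from h import *
from rig import manip
d=manip.get_image("wrist");cv2.imwrite("pics/w4.png",d["pixels"][100:400,120:520]);s=manip.get_state();print(s['position'],s['contact_force'],s['moment'],s['width'],s['gripper_force'])
g=np.array([-.185,.036]);p0=None
for k in range(0,10):
    th=.79*k/9;c,sn=np.cos(th),np.sin(th)
    v=np.array([g[0]*c+g[1]*sn, -g[0]*sn+g[1]*c])-g
    X=np.array([np.cos(-.1492),np.sin(-.1492)])*v[0]
    print(k,np.round([*X,v[1]],4))
E
```

```text
[ 0.44884417 -0.02335174  0.11371612] [1.99097042 8.19588592 1.45062435] [ 1.18245868 -0.18933171 -0.04834544] 0.017704268076441033 32.299605309963226
0 [ 0. -0.  0.]
1 [ 0.0038 -0.0006  0.0161]
2 [ 0.009  -0.0014  0.0318]
3 [ 0.0156 -0.0023  0.0469]
4 [ 0.0234 -0.0035  0.0614]
5 [ 0.0325 -0.0049  0.0752]
6 [ 0.0427 -0.0064  0.0881]
7 [ 0.054  -0.0081  0.1001]
8 [ 0.0663 -0.01    0.111 ]
9 [ 0.0795 -0.0119  0.1208]
```

View pics/w4.png

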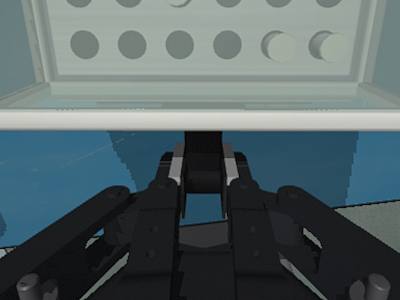

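The crop shows both pads on the tongue at about (203,165). I'll raise the hood along its arc.

Call:
move_arm --steps '[0,0,0,0.002,0.0013,0.0049,-0.7,0,0,0,0.0032,0.0012,0.0096,-0.7,0,0,0,0.0044,0.001,0.0145,-0.7,0,0,0,0.0059,0.0008,0.0193,-0.7,0,0,0,0.0076,0.0005,0.024,-0.7,0,0,0,0.0091,0.0003,0.0286,-0.7,0,0,0,0.011,0,0.0333,-0.7,0,0,0,0.0127,-0.0003,0.038,-0.7,0,0,0,0.0146,-0.0006,0.0425,-0.7,0,0,0,0.0166,-0.0008,0.0469,-0.7]'

```text
clock: 11.75
position: [0.4638, -0.0255, 0.1592]
ee_rot: [-0.001, 0.997, -0.074, -0.001]
contact_force: [2.7, 4.8, -9.0]
width: 0.0175
gripper_force: 30.1
```

```bash
cat > s2.py <<'E'
from h import *
from rig import manip
R=[]
for i in range(4):
  manip.get_image("wrist"); s=manip.get_state();R.append(np.r_[s['position'],s['contact_force']])
R=np.mean(R,0);X=np.array([np.cos(-.1492),np.sin(-.1492)])
v=np.array([(R[:2]-[.6300,-.0519])@X,R[2]+.002-.078]);a=np.arctan2(v[1],-v[0]);f=np.array([R[3:5]@X,R[5]])
print(s['clock'],np.round(R,4),'r',np.hypot(*v),'th',a-np.arctan2(.036,.185),'tang(up)',f@[np.sin(a),np.cos(a)],'rad(out)',f@[-np.cos(a),np.sin(a)])
E
python3 s2.py
```

```text
11.95 [ 0.464  -0.0256  0.1596  1.0241  4.7412 -4.6284] r 0.1876621662969311 th 0.2694871277087242 tang(up) -4.006693393986581 rad(out) -2.3374139709900903
```

Call:
move_arm --steps '[0,0,0,0.0022,-0.0003,0.0044,-0.7,0,0,0,0.0046,-0.0007,0.0088,-0.7,0,0,0,0.007,-0.0011,0.0131,-0.7,0,0,0,0.0096,-0.0014,0.0174,-0.7,0,0,0,0.0123,-0.0018,0.0215,-0.7,0,0,0,0.0151,-0.0023,0.0256,-0.7,0,0,0,0.018,-0.0027,0.0297,-0.7,0,0,0,0.021,-0.0031,0.0336,-0.7,0,0,0,0.024,-0.0036,0.0374,-0.7,0,0,0,0.0271,-0.0041,0.0412,-0.7]'

```text
clock: 12.95
position: [0.49, -0.0296, 0.1999]
ee_rot: [-0.001, 0.997, -0.074, -0.002]
contact_force: [0.6, 5.8, -8.5]
width: 0.0174
gripper_force: 29.6
```

Call:
move_arm --steps '[0,0,0,0.0037,-0.0006,0.0039,-0.7,0,0,0,0.0075,-0.0011,0.0079,-0.7,0,0,0,0.0113,-0.0017,0.012,-0.7,0,0,0,0.0154,-0.0023,0.0157,-0.7,0,0,0,0.0195,-0.0029,0.0193,-0.7,0,0,0,0.0236,-0.0036,0.0229,-0.7,0,0,0,0.028,-0.0042,0.0263,-0.7,0,0,0,0.0324,-0.0048,0.0296,-0.7,0,0,0,0.0368,-0.0055,0.0327,-0.7,0,0,0,0.0368,-0.0055,0.0327,-0.7]'

```text
clock: 13.95
position: [0.5269, -0.0352, 0.2331]
ee_rot: [-0.001, 0.997, -0.074, -0.002]
contact_force: [-1.8, 4.9, -4.0]
width: 0.0173
gripper_force: 29.8
```

```bash
python3 s2.py
```

```text
14.15 [ 0.5267 -0.0352  0.233  -0.7677  4.8691 -3.7514] r 0.1886640594360638 th 0.7909535866943632 tang(up) -3.313962640995344 rad(out) -2.29989835004847
```

Call:
move_arm --steps '[0,0,0,-0.0001,0.0002,-0.0001,-0.7,0,0,0,-0.0002,0.0004,-0.0003,-0.7,0,0,0,-0.0003,0.0006,-0.0005,-0.7,0,0,0,-0.0005,0.0008,-0.0007,-0.7,0,0,0,-0.0006,0.001,-0.0009,-0.7,0,0,0,-0.0006,0.001,-0.0009,-0.7,0,0,0,-0.0006,0.001,-0.0009,-0.7,0,0,0,-0.0006,0.001,-0.0009,-0.7,0,0,0,-0.0006,0.001,-0.0009,-0.7,0,0,0,-0.0006,0.001,-0.0009,-0.7]'

```text
clock: 15.15
position: [0.5263, -0.0351, 0.2327]
ee_rot: [0.0, 0.997, -0.074, -0.001]
contact_force: [-3.2, 3.2, 1.5]
width: 0.0173
gripper_force: 30.3
```

```bash
python3 s2.py
```

```text
15.35 [ 0.5263 -0.0351  0.2327 -3.5474  3.8739 -0.0157] r 0.18861925496151172 th 0.788167020958131 tang(up) -3.401128383066437 rad(out) 2.2605328944535428
```

Call:
move_arm --steps '[0,0,0,-0.0002,0.0002,-0.0001,-0.7,0,0,0,-0.0004,0.0004,-0.0002,-0.7,0,0,0,-0.0006,0.0006,-0.0003,-0.7,0,0,0,-0.0008,0.0008,-0.0004,-0.7,0,0,0,-0.001,0.001,-0.0005,-0.7,0,0,0,-0.0013,0.001,-0.0006,-0.7,0,0,0,-0.0013,0.001,-0.0006,-0.7,0,0,0,-0.0013,0.001,-0.0006,-0.7,0,0,0,-0.0013,0.001,-0.0006,-0.7,0,0,0,-0.0013,0.001,-0.0006,-0.7]'

```text
clock: 16.35
position: [0.5257, -0.0349, 0.2322]
ee_rot: [0.001, 0.997, -0.074, -0.0]
contact_force: [-5.5, 0.0, 3.2]
width: 0.0175
gripper_force: 30.7
```

```bash
python3 s2.py
```

```text
16.55 [ 0.5257 -0.0349  0.2322 -5.1037  0.0793  3.265 ] r 0.1885764037103882 th 0.7840377999192407 tang(up) -2.361797231856335 rad(out) 5.538408362462453
```

Call:
move_arm --steps '[0,0,0,-0.0005,0.0001,-0.0002,-0.7,0,0,0,-0.001,0.0001,-0.0004,-0.7,0,0,0,-0.0015,0.0002,-0.0006,-0.7,0,0,0,-0.002,0.0003,-0.0008,-0.7,0,0,0,-0.0025,0.0004,-0.001,-0.7,0,0,0,-0.0029,0.0004,-0.0011,-0.7,0,0,0,-0.0029,0.0004,-0.0011,-0.7,0,0,0,-0.0029,0.0004,-0.0011,-0.7,0,0,0,-0.0029,0.0004,-0.0011,-0.7,0,0,0,-0.0029,0.0004,-0.0011,-0.7]'

```text
clock: 17.55
position: [0.5241, -0.0346, 0.2311]
ee_rot: [0.001, 0.997, -0.074, 0.001]
contact_force: [-3.1, -3.6, 4.9]
width: 0.0172
gripper_force: 30.8
```

```bash
python3 s2.py
```

```text
17.75 [ 0.5241 -0.0346  0.2311 -3.047  -4.0852  4.5306] r 0.18853439593904775 th 0.7734673997767622 tang(up) 0.598655611013967 rad(out) 5.094777769898777
```

The hinge now carries the hood, and I have to push it down with 0.6 N to move it. I'll relieve the side loads and open.

Call:
move_arm --steps '[0,0,0,-0.0001,-0.0004,0.0002,-0.7,0,0,0,-0.0003,-0.0008,0.0005,-0.7,0,0,0,-0.0004,-0.001,0.0008,-0.7,0,0,0,-0.0004,-0.001,0.0008,-0.7,0,0,0,-0.0004,-0.001,0.0008,-0.7,0,0,0,-0.0004,-0.001,0.0008,-0.5,0,0,0,-0.0004,-0.001,0.0008,-0.4,0,0,0,-0.0004,-0.001,0.0008,-0.3,0,0,0,-0.0004,-0.001,0.0008,-0.2,0,0,0,-0.0004,-0.001,0.0008,-0.1]'

```text
clock: 18.75
position: [0.5226, -0.0343, 0.2314]
ee_rot: [-0.0, 0.997, -0.074, -0.0]
contact_force: [-0.1, 0.4, -0.5]
width: 0.0384
gripper_force: 0.0
```

```bash
python3 s2.py; python3 - <<'E'
from h import *
from rig import manip
d=manip.get_image("wrist");cv2.imwrite("pics/w5.png",d["pixels"][100:400,120:520])
E
```

```text
18.95 [ 0.5227 -0.0345  0.2314 -0.0453 -0.2279 -0.1051] r 0.18961607109038645 th 0.7681565814792497 tang(up) -0.06917485372487557 rad(out) -0.07987490446186221
```

View pics/w5.png

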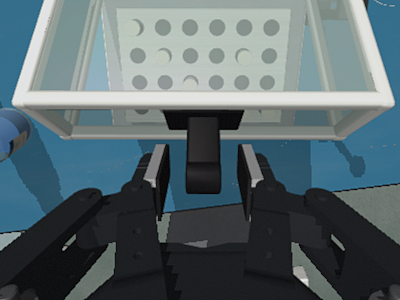

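The crop shows the released tongue at (203,160), clear of both pads, and the hood still up. I'll back straight out to the front.

Call:
move_arm --steps '[0,0,0,-0.01,0.0015,0,-0.1,0,0,0,-0.025,0.004,0,-0.1,0,0,0,-0.045,0.007,0,-0.1,0,0,0,-0.07,0.01,0,-0.1,0,0,0,-0.1,0.015,0,-0.1,0,0,0,-0.12,0.018,0.02,-0.1,0,0,0,-0.14,0.02,0.04,-0.1,0,0,0,-0.15,0.022,0.06,-0.1,0,0,0,-0.15,0.022,0.06,-0.1,0,0,0,-0.15,0.022,0.06,-0.1]'

```text
clock: 20.0
position: [0.3721, -0.0124, 0.2913]
ee_rot: [0.0, 0.997, -0.074, 0.001]
contact_force: [0.1, -0.0, -0.2]
width: 0.0384
gripper_force: 0.0
```

```bash
python3 - <<'E'
from h import *
from rig import manip
d=manip.get_image("scene");w=manip.get_image("top")
a=np.hstack([cv2.resize(d["pixels"][150:310,180:440],(520,320)),cv2.resize(w["pixels"][160:290,170:440],(280,135)).copy() if 0 else cv2.resize(w["pixels"][130:290,180:320],(280,320))])
cv2.imwrite("pics/end.png",a)
E
```

```text
(no output)
```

View pics/end.png

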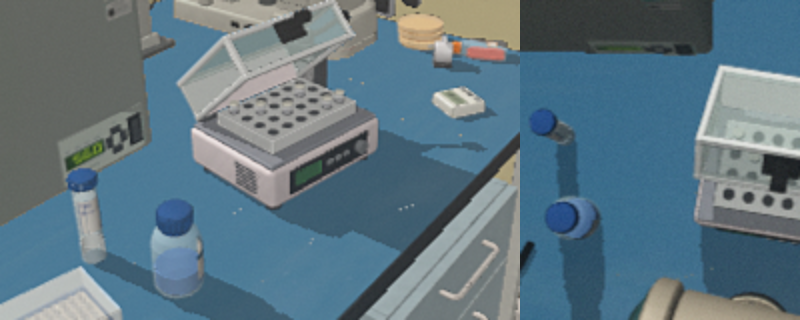

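The final view shows the hood standing half open, with the tongue at (293,25). The bottle, tube and timer are where they were.

```bash
python3 -c "
from rig import manip
print(manip.sign_off())"
```

```text
the job is handed in; nothing more can be done
None
```

The job is handed in: I tightened the brake to about 1.5 times the slack push (0.48 N m against 0.31, by a force reading with some noise), and the hood stands on its own at about 44 degrees with the bottle, tube and timer where they were.

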